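# Spin a keyless drill chuck open by two turns

## Task

Open the jaws of the keyless drill chuck for the next drill: roll a fingertip against the knurled sleeve so that it spins counter-clockwise seen from above, and count two full turns from where it stands now, give or take a quarter turn. Do not grip the sleeve between the fingers, leave the loose things on the bench where they are, and take your hand away when done.

Things in the scene. Friction and masses are not known exactly. Their poses are not given: they have to be found in the camera images.
- sleeve (a joint): turn of the chuck's knurled sleeve about its upright axis, rad, counted over several turns. 0 = jaws shut (stop just below 0); starts at 0 to 0.25, grows counter-clockwise from above, opening the jaws; free to about five turns. Steady friction 0.04 N m (1.6 N at the rim), no spring or detent, stays where left. The knurl grips a finger (friction 0.9 or more): a radial push of 3 to 15 N drives it.
- sleeve_mid (a point): point on the chuck's upright axis at mid height of its dark knurled band, 146 mm above the bench; does not turn. Band: 50 mm across, 126 to 166 mm above the bench. Above it the dark nose cone of the sleeve narrows to 25 mm at 177 mm; three jaws reach 187 mm. Below: fixed collar 49 mm across, neck 44 mm, black flange 63 mm across (86 to 108 mm). The chuck is locked in its socket.
- sleeve_mark (a point): a white paint stripe, 8 mm wide, running down the nose cone and the knurled band on one side of the sleeve; this point is its middle on the cone, 19 mm from the axis, 172 mm above the bench. It turns with the sleeve, once round per full turn, and starts at any angle. The jaws draw back as it opens, 2.6 mm down and 1 mm outwards per turn.
- stand: set-up stand bolted to the bench: grey plate 130 x 290 x 12 mm with two blue round sockets, 92 mm across, 86 mm tall, 70 mm either side of its centre along its y. Origin: centre of the plate, at bench height. On its -x side each socket has a short lever with a black ball, 74 mm out, 53 mm high. The chuck stands in either socket.
- collet_holder: the neighbour in the other socket, 140 mm from the chuck: a fixed black holder with a smooth bright steel nut with six slots, 50 mm in diameter, top at 148 mm above the bench. Origin: on its axis at bench height. Not to be worked.
- tool_setter: loose black round tool-height setter with a red top, 54 mm in diameter, 52 mm tall, standing on the bench beside the stand. Origin: centre of its underside.
- collet: loose bright steel collet, 33 mm in diameter, 42 mm tall, standing on the bench on its small end on the robot's side of the stand. Origin: centre of its underside.
- drill_tube: loose orange plastic drill tube lying on the bench on the robot's side of the stand, 105 mm long (its y), 15 mm square. Origin: centre of its underside.
- carton: open cardboard box with parts in it, 140 by 110 mm (its x, y), 85 mm tall, 1.6 kg, on the bench beside the stand. Origin: centre of its underside.

How it is judged:
On the way:
1. the sleeve has made its first full turn open (value of joint sleeve above 6.3 rad), for 0.05 s.
At the end, for the whole second after the job is handed in: the sleeve stands two full turns (12.57 rad) further open than at the start, within a quarter turn (1.57 rad) either way: joint between 10.95 and 14.4 rad; it is at rest, and the tool setter, collet, drill tube and carton are within 15 mm of where they stood (value of joint sleeve between 10.95 and 14.4 rad and velocity of joint sleeve between -0.1 and 0.1 rad/s and distance of each of tool_setter, collet, drill_tube, carton from where it was at the start of the episode below 0.015 m); the robot touches nothing.
It fails at once if the sleeve is gripped between the fingers (or worked with the open fingers astride it) instead of rolled with a fingertip from outside (contact force between the fingers and sleeve above 1 N and horizontal distance between the grasp point and sleeve_mid below 0.018 m).
It fails at once if a loose bystander is knocked over, shoved away or lifted (distance of any of tool_setter, collet, drill_tube, carton from where it was at the start of the episode above 0.02 m or angle between any of tool_setter, collet's own z axis and vertical above 0.5 rad).
It also fails if it takes over 61 s, if anything falls off the work surface, if the arm or the gripper's body presses on something with over 40 N, if the wrist force passes 120 N, or if a joint passes its speed limit or range.

## Robot

A 6-joint arm with a two-finger parallel gripper is mounted at the origin on the work surface. World frame = base frame: x ahead of the robot, y to its left, z up, the work surface at z = 0. Lengths are in m, angles in rad, forces in N, time in s.
With the tool pointing down it reaches from about 0.375 to 0.9 m from the base axis. Payload 3.1 kg.
Tool frame: the origin (TCP) lies between the finger pads; the fingertips stand 17 mm ahead of it and the grasp point (between the pads) lies 2 mm behind it (r.tip_reach is the z of the fingertips in the tool frame, in m); z points along the fingers, y is the line along which they close (so a half turn about z gives the same grasp; the last joint's range is limited). The gripper opens to 85 mm and grips with 20 to 120 N. Pads are 22 mm wide; open, the fingers measure 114 mm over their backs; the gripper's body (76 mm by 85 mm) begins 54 mm behind the grasp point. The pads swing forward as they close: fully open they stand 13 mm farther back than shut.
Start: joints at [0.974, 0.527, 1.433, -0, 1.181, -0.178], TCP at [0.254, 0.571, 0.211] pointing down, gripper open.
Joint ranges: [-3.08, 3.08], [-0.75, 2.2], [0.22, 2.44], [-1.43, 4.57], [0, 2.65], [-2.85, 2.85]. Speed limits (rad/s): [2.79, 2.79, 3.14, 3.14, 3.14, 3.14].

## Interface

Orientations are given as a rotation vector (axis times angle).
In Python, from workcell import r gives the robot as it stands. The module is installed in compiled form; this text tells all that it offers.
- The arm moves only by the shell command python3 -m handwheel 'ROWS'. ROWS is JSON, a list of rows, each an object of numbers: "jaw": the gripper command: -1 is shut, 1 is fully open, values between are in proportion; "x", "y", "z": the shift along the tool's x, y, z in cm; "ax", "ay", "az": the turn, a rotation vector about the tool's x, y, z in rad. A call has 1 to 20 rows; each row shifts and turns the commanded pose from where the row before left it, along the tool's axes as they then stand; what a row does not reach is not made up. A row lasts 1/8 s, in which the tool goes at most 62.5 mm and 10.7 degrees, less where a joint would pass 70% of its speed; a pose out of reach is approached as far as the arm can. A call with a gripper value outside its range is refused whole. The fingers move at their own pace and stop on an object; the grip force is fixed at half the most. Time passes only in rows, so rows that do not move let the fingers close. It gives the time, the measured TCP pose, the force, the opening and the grip force at its end, in the units of the state.
- r.state(): the state, without advancing time (a new reading comes with each control period).
- r.get_image(name): name is "side" or "top"; returns a dict with "frame" (420x560x3 uint8, blue, green, red), "fx", "fy", "cx", "cy" (pixels), "R" (3x3) and "t" (3): a world point X has camera coordinates R X + t. Camera axes: x right, y down, z forward; pixel columns grow to the right and rows downward; lengths in m; the calibration is good to about 2 mm. A picture is of the moment at which its call begins. There is no depth.
- r.sign_off(): hands the job in; it is judged then, once.
Trained networks look in a picture, given as the dict that the camera call returned (one of the last four; its "shot" number tells which), for a name from the list of things; names that differ only in an ending like _2 or _b are one class to them, and where a whole thing is asked for, a point or a joint stands for the part that bears it (a point fixed in the world has none). Each returns a list of dicts, best first, with "conf" (0 to 1); they miss things now and then, are a little off and sometimes report something else, mostly with a low value. They report only what shows in the picture. A call takes as long as a camera call.
- r.cut_out(thing, picture): "pixels" (420x560 bool, what is visible of it) and "rect" ([left, top, right, bottom] in pixels, round what is visible of it).
The state is a dict: "time_s": time; "joint_positions": joint angles; "dq": joint speeds; "tau": joint torques, N m; "tcp_pos": TCP position; "orientation": TCP orientation; "force": force on the tool from outside, world axes, zero at the start; "torque": the same for the moment, N m; "opening": finger opening in m; "grasp_force": force on a finger pad.
Only numpy, scipy, OpenCV 4.12 (cv2) and the standard library are available. Lean on these libraries where they do the work, as an engineer would, in place of code of your own. Each camera call takes 0.05 s, during which the arm holds its last target. There are 200 camera calls.

## Working session

There is one attempt and no reset: what is moved stays moved. The work goes in short steps, Python scripts to look and compute and a shell command to move; the robot and the scene stay as the last step left them, time stands still between calls to the robot, and variables do not carry over. Pictures are saved under pics/ and viewed, at most 10 in all, crops included, and the job is handed in when it is done.

```bash
mkdir -p pics; cat > h.py <<'E'
import numpy as np, cv2
from workcell import r
def ray(p,u,v):
    d=p["R"].T@np.array([(u-p["cx"])/p["fx"],(v-p["cy"])/p["fy"],1.]); return -p["R"].T@p["t"],d
def onz(p,u,v,z):
    o,d=ray(p,u,v); return o+d*(z-o[2])/d[2]
def proj(p,X):
    c=p["R"]@np.array(X)+p["t"]; return p["fx"]*c[0]/c[2]+p["cx"],p["fy"]*c[1]/c[2]+p["cy"]
E
python3 - <<'E'
from h import *
s=r.state();print(s["tcp_pos"],s["orientation"],r.tip_reach,s["opening"])
for n in("top","side"):
    p=r.get_image(n);cv2.imwrite(f"pics/{n}0.png",p["frame"])
    print(n,"cam",-p["R"].T@p["t"],"fwd",p["R"][2])
    for t,z in(("sleeve",.15),("sleeve_mark",.172),("collet_holder",.1),("stand",.0),("tool_setter",.03),("collet",.02),("drill_tube",.01),("carton",.05)):
        for c in r.cut_out(t,p)[:2]:
            m=cv2.moments(c["pixels"].astype(np.uint8));u,v=m["m10"]/m["m00"],m["m01"]/m["m00"]
            print(t,round(c["conf"],2),c["rect"],(round(u),round(v)),onz(p,u,v,z).round(3))
E
```

```text
[0.25369216 0.57037104 0.21025333] [-0.65285689 -3.07216853  0.00314318] 0.017 0.08526523437701924
top cam [0.45537526 0.02577142 1.162825  ] fwd [ 0.11300411  0.03090781 -0.99311368]
sleeve 0.76 [365.7, 179.2, 390.9, 199.9] (377, 189) [ 0.618 -0.165  0.15 ]
sleeve_mark 0.68 [366.4, 180.8, 389.4, 201.7] (377, 189) [ 0.614 -0.161  0.172]
collet_holder 0.86 [306.5, 196.8, 335.9, 221.2] (321, 208) [ 0.576 -0.031  0.1  ]
stand 0.82 [286.6, 172.7, 401.8, 241.4] (342, 206) [ 0.592 -0.094  0.   ]
stand 0.65 [311.4, 258.0, 324.4, 261.4] (318, 260) [ 0.44  -0.031  0.   ]
tool_setter 0.52 [255.2, 196.7, 273.2, 217.2] (265, 207) [0.583 0.119 0.03 ]
collet 0.58 [369.0, 178.4, 389.4, 199.7] (377, 189) [ 0.639 -0.19   0.02 ]
collet 0.28 [364.2, 232.3, 395.7, 261.0] (380, 246) [ 0.483 -0.197  0.02 ]
drill_tube 0.46 [366.8, 233.8, 395.8, 258.6] (382, 245) [ 0.487 -0.204  0.01 ]
carton 0.89 [407.4, 123.9, 473.4, 191.6] (440, 156) [ 0.729 -0.352  0.05 ]
side cam [ 0.27356234 -0.88113335  0.71160703] fwd [ 0.25672297  0.82059873 -0.51059871]
sleeve 0.81 [315.4, 234.5, 341.2, 265.2] (327, 251) [ 0.615 -0.171  0.15 ]
sleeve 0.66 [364.2, 296.3, 462.5, 395.3] (414, 342) [ 0.654 -0.439  0.15 ]
sleeve_mark 0.81 [316.0, 230.9, 341.7, 266.8] (327, 251) [ 0.602 -0.198  0.172]
collet_holder 0.89 [272.2, 217.4, 297.8, 252.3] (287, 232) [ 0.582 -0.014  0.1  ]
stand 0.69 [246.7, 236.4, 367.7, 338.5] (307, 288) [ 0.604 -0.105  0.   ]
tool_setter 0.66 [266.2, 219.2, 277.3, 237.5] (269, 228) [0.578 0.119 0.03 ]
collet 0.79 [228.5, 261.2, 239.4, 282.1] (230, 272) [ 0.44  -0.024  0.02 ]
collet 0.58 [310.7, 234.3, 338.4, 284.4] (326, 259) [ 0.679 -0.038  0.02 ]
drill_tube 0.84 [248.9, 309.3, 293.7, 338.1] (271, 325) [ 0.487 -0.206  0.01 ]
drill_tube 0.18 [271.7, 220.1, 297.4, 248.7] (287, 232) [0.627 0.114 0.01 ]
carton 0.85 [366.1, 296.2, 462.3, 394.0] (414, 342) [ 0.722 -0.36   0.05 ]
```

```bash
python3 - <<'E'
import cv2,numpy as np
a=cv2.imread("pics/top0.png")[110:290,230:490];b=cv2.imread("pics/side0.png")[190:400,210:470]
cv2.imwrite("pics/c0.png",np.vstack([cv2.resize(a,(430,298),interpolation=2),cv2.resize(b,(370,299),interpolation=2)]) if 0 else np.hstack([cv2.resize(a,(400,277),interpolation=2),cv2.resize(b,(343,277),interpolation=2)]))
E
```

```text
(no output)
```

View pics/c0.png

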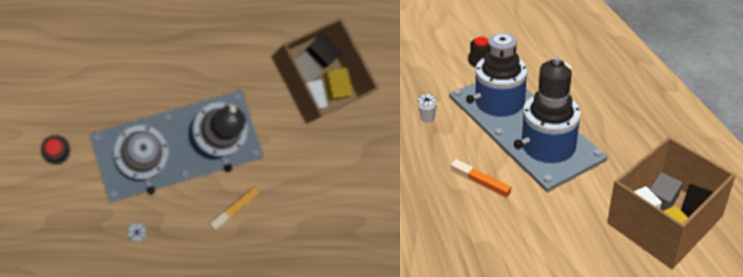

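View pics/top0.png

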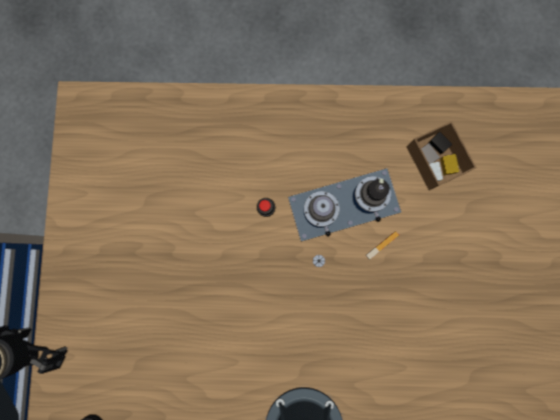

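The stand's chuck is at top pixel (377,189) with its white stripe on the far side (381,180). The holder is at (321,208), the collet at (318,260), the tube at (382,245), the setter at (265,207) and the carton at (440,156). The two views agree on a chuck axis at about (0.616, -0.168). I'll orbit shut fingers round the sleeve, with the wrist turning along so the contact doesn't slip.

```bash
python3 -m handwheel '[{"jaw":-1,"z":-6},{"jaw":-1,"x":-4.09,"y":-3.74},{"jaw":-1,"x":-4.09,"y":-3.74},{"jaw":-1,"x":-4.09,"y":-3.74},{"jaw":-1,"x":-4.09,"y":-3.74},{"jaw":-1,"x":-4.09,"y":-3.74},{"jaw":-1,"x":-4.09,"y":-3.74},{"jaw":-1,"x":-4.09,"y":-3.74},{"jaw":-1,"x":-4.09,"y":-3.74},{"jaw":-1,"x":-4.09,"y":-3.74},{"jaw":-1,"x":-4.09,"y":-3.74},{"jaw":-1,"x":-4.09,"y":-3.74},{"jaw":-1,"x":-4.09,"y":-3.74},{"jaw":-1,"x":-4.09,"y":-3.74},{"jaw":-1,"x":-4.09,"y":-3.74}]'
python3 -m handwheel '[{"jaw":-1,"az":0.178},{"jaw":-1,"az":0.178},{"jaw":-1,"az":0.178},{"jaw":-1,"az":0.178},{"jaw":-1,"az":0.178},{"jaw":-1,"az":0.178},{"jaw":-1,"az":0.178},{"jaw":-1,"az":0.178},{"jaw":-1,"az":0.178},{"jaw":-1,"az":0.178},{"jaw":-1,"az":0.178},{"jaw":-1,"az":0.178},{"jaw":-1,"az":0.178},{"jaw":-1,"az":0.178},{"jaw":-1,"az":0.178},{"jaw":-1,"az":0.178},{"jaw":-1,"az":0.178},{"jaw":-1,"az":0.178}]'
cat >> h.py <<'E'
from scipy.spatial.transform import Rotation as Ro
def rep(C):
    s=r.state();M=Ro.from_rotvec(s["orientation"]).as_matrix();p=np.array(s["tcp_pos"])
    c=M.T@(np.array([C[0],C[1],.148])-p)
    print("t",s["time_s"],"pos",p.round(4),"x-angle",np.degrees(np.arctan2(M[1,0],M[0,0])).round(1),"tilt",M[:2,2].round(4),"q6",round(s["joint_positions"][5],2))
    print("axis in tool cm",(100*c).round(2),"force tool",(M.T@np.array(s["force"])).round(2),"R",np.hypot(*(p[:2]-C)).round(4))
E
python3 - <<'E'
from h import *
rep(np.array([.616,-.168]))
p=r.get_image("top");q=r.get_image("side")
a=cv2.resize(p["frame"][140:240,310:430],(480,400),interpolation=2);b=cv2.resize(q["frame"][190:310,270:366],(320,400),interpolation=2)
cv2.imwrite("pics/c1.png",np.hstack([a,b]))
for im in(p,q):
  for z in(.126,.166,.187): print([round(float(x),1) for x in proj(im,[.616,-.168,z])])
E
```

```text
t 0.9 pos [0.2541 0.571  0.2112] x-angle 156.0 tilt [-0.  0.] q6 -0.18
axis in tool cm [-63.11 -52.79   6.32] force tool [ 0.63 -0.84 -0.01] R 0.8228
[376.4, 191.6]
[379.5, 189.1]
[381.3, 187.8]
[326.0, 259.2]
[327.5, 243.5]
[328.3, 234.9]$[0]: bad value
$[0]: bad value
```

View pics/c1.png

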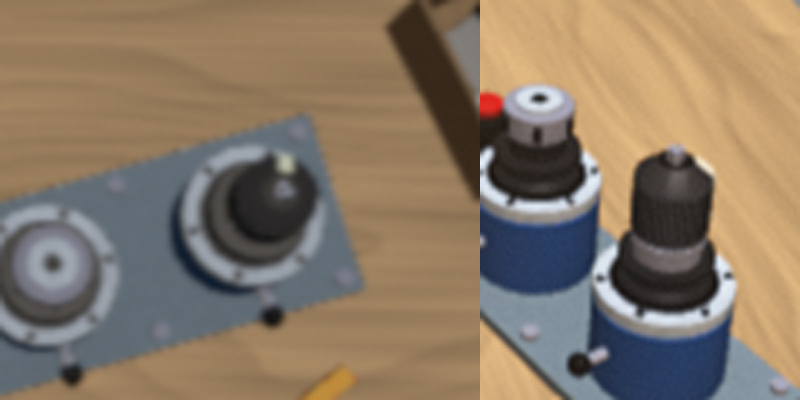

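The rows were refused; they probably need every key. The picture shows the jaw tip at top (381,187.5) and side (328.5,235), both within 1 px of my axis estimate. The stripe is on the +x side at top (381.5,181).

```bash
python3 -m handwheel '[{"jaw":-1,"x":0,"y":0,"z":-6,"ax":0,"ay":0,"az":0},{"jaw":-1,"x":-4.09,"y":-3.74,"z":0,"ax":0,"ay":0,"az":0},{"jaw":-1,"x":-4.09,"y":-3.74,"z":0,"ax":0,"ay":0,"az":0}]'; python3 - <<'E'
from h import *
rep(np.array([.616,-.168]))
E
```

```text
time_s: 1.38
tcp_pos: [0.299, 0.469, 0.2722]
orientation: [0.65, 3.072, 0.003]
force: [0.3, -0.7, 0.3]
opening: 0.0322
grasp_force: 0.0
t 1.375 pos [0.299  0.469  0.2722] x-angle 156.1 tilt [0.0021 0.0016] q6 -0.35
axis in tool cm [-54.76 -45.44  12.38] force tool [-0.52 -0.52 -0.34] R 0.7115
```

```bash
python3 -m handwheel '[{"jaw":-1,"x":-4.09,"y":-3.74,"z":0,"ax":0,"ay":0,"az":0},{"jaw":-1,"x":-4.09,"y":-3.74,"z":0,"ax":0,"ay":0,"az":0},{"jaw":-1,"x":-4.09,"y":-3.74,"z":0,"ax":0,"ay":0,"az":0},{"jaw":-1,"x":-4.09,"y":-3.74,"z":0,"ax":0,"ay":0,"az":0},{"jaw":-1,"x":-4.09,"y":-3.74,"z":0,"ax":0,"ay":0,"az":0},{"jaw":-1,"x":-4.09,"y":-3.74,"z":0,"ax":0,"ay":0,"az":0},{"jaw":-1,"x":-4.09,"y":-3.74,"z":0,"ax":0,"ay":0,"az":0},{"jaw":-1,"x":-4.09,"y":-3.74,"z":0,"ax":0,"ay":0,"az":0},{"jaw":-1,"x":-4.09,"y":-3.74,"z":0,"ax":0,"ay":0,"az":0},{"jaw":-1,"x":-4.09,"y":-3.74,"z":0,"ax":0,"ay":0,"az":0},{"jaw":-1,"x":-4.09,"y":-3.74,"z":0,"ax":0,"ay":0,"az":0},{"jaw":-1,"x":-4.09,"y":-3.74,"z":0,"ax":0,"ay":0,"az":0}]'
python3 -m handwheel '[{"jaw":-1,"x":0,"y":0,"z":0,"ax":0,"ay":0,"az":0.178},{"jaw":-1,"x":0,"y":0,"z":0,"ax":0,"ay":0,"az":0.178},{"jaw":-1,"x":0,"y":0,"z":0,"ax":0,"ay":0,"az":0.178},{"jaw":-1,"x":0,"y":0,"z":0,"ax":0,"ay":0,"az":0.178},{"jaw":-1,"x":0,"y":0,"z":0,"ax":0,"ay":0,"az":0.178},{"jaw":-1,"x":0,"y":0,"z":0,"ax":0,"ay":0,"az":0.178},{"jaw":-1,"x":0,"y":0,"z":0,"ax":0,"ay":0,"az":0.178},{"jaw":-1,"x":0,"y":0,"z":0,"ax":0,"ay":0,"az":0.178},{"jaw":-1,"x":0,"y":0,"z":0,"ax":0,"ay":0,"az":0.178},{"jaw":-1,"x":0,"y":0,"z":0,"ax":0,"ay":0,"az":0.178},{"jaw":-1,"x":0,"y":0,"z":0,"ax":0,"ay":0,"az":0.178},{"jaw":-1,"x":0,"y":0,"z":0,"ax":0,"ay":0,"az":0.178},{"jaw":-1,"x":0,"y":0,"z":0,"ax":0,"ay":0,"az":0.178},{"jaw":-1,"x":0,"y":0,"z":0,"ax":0,"ay":0,"az":0.178},{"jaw":-1,"x":0,"y":0,"z":0,"ax":0,"ay":0,"az":0.178},{"jaw":-1,"x":0,"y":0,"z":0,"ax":0,"ay":0,"az":0.178},{"jaw":-1,"x":0,"y":0,"z":0,"ax":0,"ay":0,"az":0.178},{"jaw":-1,"x":0,"y":0,"z":0,"ax":0,"ay":0,"az":0.178}]'; python3 - <<'E'
from h import *
rep(np.array([.616,-.168]))
E
```

```text
time_s: 2.88
tcp_pos: [0.5649, -0.142, 0.2714]
orientation: [0.653, 3.072, 0.0]
force: [0.9, 1.1, -0.1]
opening: 0.0002
grasp_force: 0.0
time_s: 5.12
tcp_pos: [0.5643, -0.1402, 0.2713]
orientation: [3.049, -0.758, 0.0]
force: [0.6, -0.1, -0.1]
opening: -0.0001
grasp_force: 0.0
t 5.125 pos [ 0.5643 -0.1402  0.2713] x-angle -27.9 tilt [ 0. -0.] q6 1.62
axis in tool cm [ 5.87  0.03 12.33] force tool [ 0.54 -0.2   0.08] R 0.0587
```

```bash
python3 -m handwheel '[{"jaw":-1,"x":0,"y":0,"z":4.1,"ax":0,"ay":0,"az":0},{"jaw":-1,"x":0,"y":0,"z":4,"ax":0,"ay":0,"az":0},{"jaw":-1,"x":0,"y":0,"z":4,"ax":0,"ay":0,"az":0},{"jaw":-1,"x":1.5,"y":0,"z":0,"ax":0,"ay":0,"az":0},{"jaw":-1,"x":0.3,"y":0,"z":0,"ax":0,"ay":0,"az":0}]'; python3 - <<'E'
from h import *
rep(np.array([.616,-.168]))
E
for i in 1 2 3; do python3 -c "0"; done
python3 -m handwheel '[{"jaw":-1,"x":0.1,"y":0,"z":0,"ax":0,"ay":0,"az":0},{"jaw":-1,"x":0.1,"y":0,"z":0,"ax":0,"ay":0,"az":0}]'; python3 - <<'E'
from h import *
rep(np.array([.616,-.168]))
E
python3 -m handwheel '[{"jaw":-1,"x":0.1,"y":0,"z":0,"ax":0,"ay":0,"az":0}]'; python3 - <<'E'
from h import *
rep(np.array([.616,-.168]))
E
```

```text
time_s: 5.75
tcp_pos: [0.5831, -0.15, 0.1517]
orientation: [3.05, -0.749, 0.007]
force: [0.1, -0.6, 0.3]
opening: -0.0001
grasp_force: 0.0
t 5.75 pos [ 0.5831 -0.15    0.1517] x-angle -27.6 tilt [ 0.0041 -0.002 ] q6 1.61
axis in tool cm [3.75 0.07 0.39] force tool [ 0.4   0.48 -0.32] R 0.0375
time_s: 6.0
tcp_pos: [0.5828, -0.1498, 0.1517]
orientation: [3.051, -0.748, 0.004]
force: [-1.0, 1.3, 0.5]
opening: -0.0001
grasp_force: 0.0
t 6.0 pos [ 0.5828 -0.1498  0.1517] x-angle -27.6 tilt [ 0.0023 -0.0011] q6 1.61
axis in tool cm [3.79 0.08 0.38] force tool [-1.45 -0.7  -0.51] R 0.0379
time_s: 6.12
tcp_pos: [0.5831, -0.15, 0.151]
orientation: [3.051, -0.748, 0.002]
force: [0.2, -0.8, 0.6]
opening: -0.0
grasp_force: 0.0
t 6.125 pos [ 0.5831 -0.15    0.151 ] x-angle -27.6 tilt [ 0.0011 -0.0005] q6 1.61
axis in tool cm [3.75 0.08 0.31] force tool [ 0.53  0.65 -0.6 ] R 0.0375
```

```bash
m(){ python3 -c "
from h import *
rep(np.array([.616,-.168]))" | tail -1; }
python3 -m handwheel '[{"jaw":-1,"x":0.1,"y":0,"z":0,"ax":0,"ay":0,"az":0},{"jaw":-1,"x":0,"y":0,"z":0,"ax":0,"ay":0,"az":0}]' >/dev/null; m
python3 -m handwheel '[{"jaw":-1,"x":0.1,"y":0,"z":0,"ax":0,"ay":0,"az":0},{"jaw":-1,"x":0,"y":0,"z":0,"ax":0,"ay":0,"az":0}]'>/dev/null; m
python3 -m handwheel '[{"jaw":-1,"x":0.1,"y":0,"z":0,"ax":0,"ay":0,"az":0},{"jaw":-1,"x":0,"y":0,"z":0,"ax":0,"ay":0,"az":0}]'>/dev/null; m
```

```text
axis in tool cm [3.67 0.07 0.23] force tool [0.24 0.16 0.07] R 0.0367
axis in tool cm [3.56 0.07 0.22] force tool [-1.11 -0.31  0.03] R 0.0356
axis in tool cm [3.46 0.07 0.22] force tool [-0.2  -0.11 -0.61] R 0.0346
```

```bash
m(){ python3 -c "
from h import *
rep(np.array([.616,-.168]))" | tail -1; }
python3 -m handwheel '[{"jaw":-1,"x":0.1,"y":0,"z":0,"ax":0,"ay":0,"az":0},{"jaw":-1,"x":0,"y":0,"z":0,"ax":0,"ay":0,"az":0}]' >/dev/null; m
python3 -m handwheel '[{"jaw":-1,"x":0.1,"y":0,"z":0,"ax":0,"ay":0,"az":0},{"jaw":-1,"x":0,"y":0,"z":0,"ax":0,"ay":0,"az":0}]'>/dev/null; m
python3 -c "
from h import *
p=r.get_image('top');q=r.get_image('side')
a=cv2.resize(p['frame'][150:230,330:426],(480,400),interpolation=2);b=cv2.resize(q['frame'][190:310,270:366],(320,400),interpolation=2)
cv2.imwrite('pics/c2.png',np.hstack([a,b]))"
```

```text
axis in tool cm [3.36 0.07 0.22] force tool [ 0.01  0.26 -0.23] R 0.0336
axis in tool cm [3.26 0.07 0.22] force tool [ 0.59  0.81 -0.8 ] R 0.0326
```

View pics/c2.png

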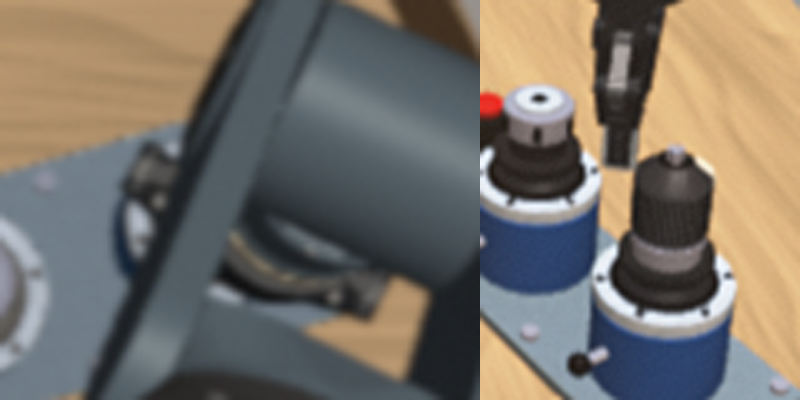

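```bash
python3 -c "
from h import *
q=r.get_image('side');s=r.state();p=np.array(s['tcp_pos']);print(p,s['force'])
for dz in (0,-.017): print(proj(q,p+[0,0,dz]))
for y in(-.132,-.168): print(proj(q,[.616,y,.146]))
print(onz(q,312,240,.134),onz(q,312,241,.15))"
```

```text
[ 0.58733632 -0.15224774  0.15019542] [-0.15589595 -0.89374324 -0.02539861]
(np.float64(311.1688119657332), np.float64(247.59759203150188))
(np.float64(310.675418757431), np.float64(254.2392372197782))
(np.float64(320.270718353467), np.float64(241.78030117959923))
(np.float64(326.7636754329207), np.float64(251.41649222044796))
[ 0.60830883 -0.10499305  0.134     ] [ 0.59770207 -0.12998202  0.15      ]
```

The crop shows shut fingers ending at side pixel (312,240), higher than the TCP predicts (about 254). I'll look closer.

```bash
python3 -c "
from h import *
q=r.get_image('side')
f=cv2.resize(q['frame'][200:280,280:360],(600,600),interpolation=cv2.INTER_CUBIC)
cv2.imwrite('pics/c3.png',cv2.convertScaleAbs(f,alpha=1.8,beta=25))"
```

```text
(no output)
```

View pics/c3.png

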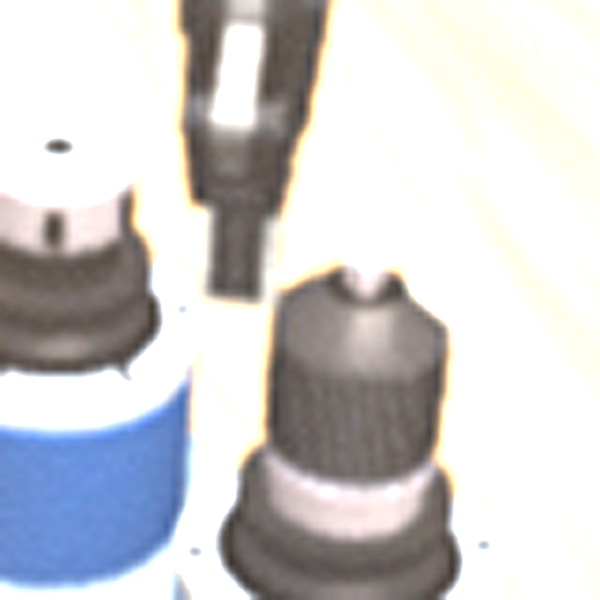

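The fingertip end is clearly at side (311.6,239.6), not (310.7,254). I'll check the TCP against the first top picture and try the network on the gripper's horizontal position.

```bash
python3 -c "
from h import *
p=r.get_image('top');q=r.get_image('side')
P=np.array([.2537,.5704,.2103]);y=np.array([.407,.914,0])
for s in(-.043,.043):
  print([np.round(proj(p,P+y*s+np.array([0,0,z])),0) for z in(-.017,.0,.03,.06)])
s=np.array(r.state()['tcp_pos'])
print([np.round(proj(p,s+np.array([0,0,z])),0) for z in (0,.06,.15,.2)],[np.round(proj(q,s+np.array([0,0,z])),0) for z in (0,.02,.03,.06,.1,.15)])
f=cv2.imread('pics/top0.png')[310:420,0:100]
cv2.imwrite('pics/c4.png',np.hstack([cv2.resize(f,(400,440),interpolation=2),cv2.resize(q['frame'][130:260,260:378],(400,440),interpolation=2)]))"
```

```text
[array([ 76., 345.]), array([ 72., 346.]), array([ 64., 349.]), array([ 56., 353.])]
[array([ 43., 328.]), array([ 39., 329.]), array([ 30., 332.]), array([ 21., 335.])]
[array([372., 202.]), array([376., 198.]), array([385., 193.]), array([390., 189.])] [array([311., 248.]), array([312., 240.]), array([312., 236.]), array([313., 223.]), array([314., 206.]), array([316., 183.])]
```

View pics/c4.png

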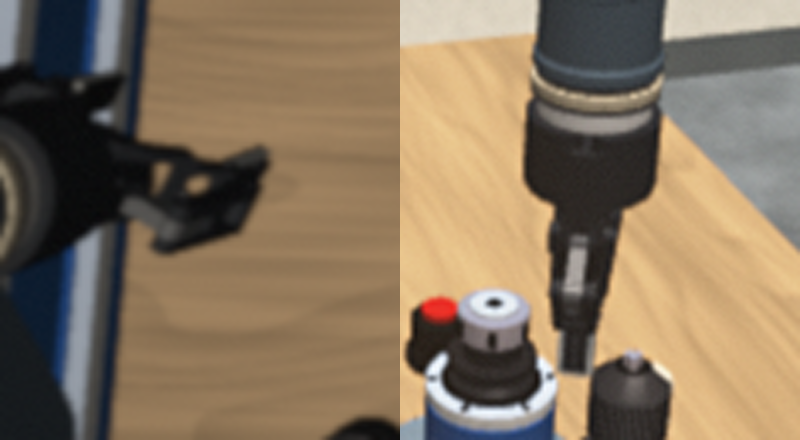

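The first top picture's finger ends, (66,349) and (31,328), also fit tips about 25 mm *behind* the TCP when open. The side view gives about 19 mm behind when shut. So the tips are at z≈0.169, above the band, which is why there's been no contact. I'll back off, lower in steps and check.

```bash
python3 -m handwheel '[{"jaw":-1,"x":-0.9,"y":0,"z":0,"ax":0,"ay":0,"az":0},{"jaw":-1,"x":0,"y":0,"z":1,"ax":0,"ay":0,"az":0},{"jaw":-1,"x":0,"y":0,"z":1,"ax":0,"ay":0,"az":0},{"jaw":-1,"x":0,"y":0,"z":0,"ax":0,"ay":0,"az":0}]'; python3 -c "
from h import *
rep(np.array([.616,-.168]))
q=r.get_image('side');s=np.array(r.state()['tcp_pos'])
print([np.round(proj(q,s+np.array([0,0,z])),1) for z in (-.017,0,.02)])
f=cv2.resize(q['frame'][200:280,280:360],(600,600),interpolation=cv2.INTER_CUBIC)
cv2.imwrite('pics/c5.png',cv2.convertScaleAbs(f,alpha=1.3,beta=15))"
```

```text
time_s: 8.18
tcp_pos: [0.5785, -0.1477, 0.1288]
orientation: [-3.051, 0.749, 0.004]
force: [0.4, 0.2, 0.5]
opening: 0.0004
grasp_force: 0.0
t 8.175 pos [ 0.5785 -0.1477  0.1288] x-angle -27.6 tilt [-0.0025  0.0012] q6 1.62
axis in tool cm [ 4.25  0.06 -1.94] force tool [ 0.24 -0.32 -0.54] R 0.0426
[array([305.7, 261.7]), array([306.1, 255.2]), array([306.7, 247.4])]
```

View pics/c5.png

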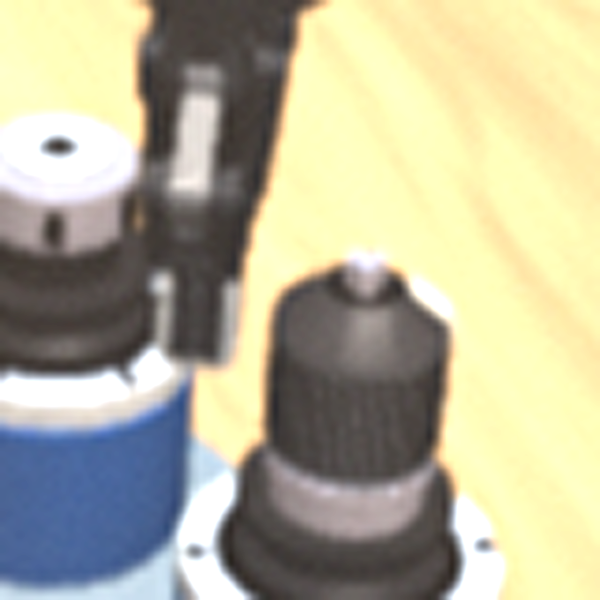

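Now the tip ends at side (306,248), i.e. z≈0.148 beside the band, as expected. I'll lower 1.4 cm more and probe inwards.

```bash
m(){ python3 -c "
from h import *
rep(np.array([.616,-.168]))" | tail -1; }
python3 -m handwheel '[{"jaw":-1,"x":0,"y":0,"z":1.4,"ax":0,"ay":0,"az":0},{"jaw":-1,"x":0.3,"y":0,"z":0,"ax":0,"ay":0,"az":0},{"jaw":-1,"x":0,"y":0,"z":0,"ax":0,"ay":0,"az":0}]' >/dev/null; m
python3 -m handwheel '[{"jaw":-1,"x":0.15,"y":0,"z":0,"ax":0,"ay":0,"az":0},{"jaw":-1,"x":0,"y":0,"z":0,"ax":0,"ay":0,"az":0}]'>/dev/null; m
python3 -m handwheel '[{"jaw":-1,"x":0.1,"y":0,"z":0,"ax":0,"ay":0,"az":0},{"jaw":-1,"x":0,"y":0,"z":0,"ax":0,"ay":0,"az":0}]'>/dev/null; m
python3 -m handwheel '[{"jaw":-1,"x":0.1,"y":0,"z":0,"ax":0,"ay":0,"az":0},{"jaw":-1,"x":0,"y":0,"z":0,"ax":0,"ay":0,"az":0}]'>/dev/null; m
```

```text
axis in tool cm [ 3.82  0.07 -3.19] force tool [ 0.04 -0.36  0.13] R 0.0382
axis in tool cm [ 3.68  0.07 -3.15] force tool [-0.57  0.43  0.66] R 0.0368
axis in tool cm [ 3.6   0.07 -3.16] force tool [-0.15  0.41  0.11] R 0.036
axis in tool cm [ 3.51  0.07 -3.18] force tool [ 0.61  0.23 -0.19] R 0.0351
```

```bash
m(){ python3 -c "
from h import *
rep(np.array([.616,-.168]))" | tail -1; }
python3 -m handwheel '[{"jaw":-1,"x":0.1,"y":0,"z":0,"ax":0,"ay":0,"az":0},{"jaw":-1,"x":0,"y":0,"z":0,"ax":0,"ay":0,"az":0}]' >/dev/null; m
python3 -m handwheel '[{"jaw":-1,"x":0.1,"y":0,"z":0,"ax":0,"ay":0,"az":0},{"jaw":-1,"x":0,"y":0,"z":0,"ax":0,"ay":0,"az":0}]'>/dev/null; m
python3 -m handwheel '[{"jaw":-1,"x":0.1,"y":0,"z":0,"ax":0,"ay":0,"az":0},{"jaw":-1,"x":0,"y":0,"z":0,"ax":0,"ay":0,"az":0}]'>/dev/null; m
```

```text
axis in tool cm [ 3.45  0.07 -3.19] force tool [-1.09  0.93 -1.16] R 0.0346
axis in tool cm [ 3.45  0.07 -3.2 ] force tool [-5.76  0.26 -3.73] R 0.0346
axis in tool cm [ 3.44  0.07 -3.2 ] force tool [-6.92  0.45 -5.07] R 0.0346
```

Contact was made at about 7 N and is pleasantly compliant. I'll start orbiting counter-clockwise in short calls, watching the force.

```bash
m(){ python3 -c "
from h import *
rep(np.array([.616,-.168]))"; }
python3 -m handwheel '[{"jaw":-1,"x":0.057,"y":0.636,"z":0,"ax":0,"ay":0,"az":-0.18},{"jaw":-1,"x":0.057,"y":0.636,"z":0,"ax":0,"ay":0,"az":-0.18},{"jaw":-1,"x":0.057,"y":0.636,"z":0,"ax":0,"ay":0,"az":-0.18}]' >/dev/null; m
python3 -m handwheel '[{"jaw":-1,"x":0.057,"y":0.636,"z":0,"ax":0,"ay":0,"az":-0.18},{"jaw":-1,"x":0.057,"y":0.636,"z":0,"ax":0,"ay":0,"az":-0.18},{"jaw":-1,"x":0.057,"y":0.636,"z":0,"ax":0,"ay":0,"az":-0.18}]' >/dev/null; m
```

```text
t 10.475 pos [ 0.5829 -0.1706  0.1162] x-angle 3.7 tilt [-0.0017  0.0008] q6 1.04
axis in tool cm [ 3.31 -0.05 -3.19] force tool [-2.7  -1.7  -1.53] R 0.0332
t 10.85 pos [ 0.5912 -0.1899  0.1163] x-angle 34.6 tilt [ 0.0027 -0.0015] q6 0.48
axis in tool cm [ 3.3  -0.38 -3.17] force tool [ 0.37 -0.35  0.26] R 0.0332
```

```bash
m(){ python3 -c "
from h import *
rep(np.array([.616,-.168]))"|tail -1; }
python3 -m handwheel '[{"jaw":-1,"x":0.15,"y":-0.2,"z":0,"ax":0,"ay":0,"az":0},{"jaw":-1,"x":0,"y":0,"z":0,"ax":0,"ay":0,"az":0}]' >/dev/null; m
python3 -m handwheel '[{"jaw":-1,"x":0.1,"y":-0.1,"z":0,"ax":0,"ay":0,"az":0},{"jaw":-1,"x":0,"y":0,"z":0,"ax":0,"ay":0,"az":0}]' >/dev/null; m
python3 -m handwheel '[{"jaw":-1,"x":0.1,"y":0,"z":0,"ax":0,"ay":0,"az":0},{"jaw":-1,"x":0,"y":0,"z":0,"ax":0,"ay":0,"az":0}]' >/dev/null; m
```

```text
axis in tool cm [ 3.25 -0.14 -3.17] force tool [-4.91  3.14 -1.5 ] R 0.0326
axis in tool cm [ 3.25  0.02 -3.17] force tool [-7.04  0.53 -2.53] R 0.0326
axis in tool cm [ 3.24  0.03 -3.18] force tool [-9.48  1.45 -4.57] R 0.0326
```

```bash
m(){ python3 -c "
from h import *
rep(np.array([.617,-.166]))"; }
python3 -m handwheel '[{"jaw":-1,"x":0.051,"y":0.5,"z":0,"ax":0,"ay":0,"az":-0.18},{"jaw":-1,"x":0.051,"y":0.57,"z":0,"ax":0,"ay":0,"az":-0.18},{"jaw":-1,"x":0.051,"y":0.57,"z":0,"ax":0,"ay":0,"az":-0.18},{"jaw":-1,"x":0.051,"y":0.57,"z":0,"ax":0,"ay":0,"az":-0.18}]' >/dev/null; m
python3 -m handwheel '[{"jaw":-1,"x":0.051,"y":0.57,"z":0,"ax":0,"ay":0,"az":-0.18},{"jaw":-1,"x":0.051,"y":0.57,"z":0,"ax":0,"ay":0,"az":-0.18},{"jaw":-1,"x":0.051,"y":0.57,"z":0,"ax":0,"ay":0,"az":-0.18},{"jaw":-1,"x":0.051,"y":0.57,"z":0,"ax":0,"ay":0,"az":-0.18}]' >/dev/null; m
python3 -m handwheel '[{"jaw":-1,"x":0.051,"y":0.57,"z":0,"ax":0,"ay":0,"az":-0.18},{"jaw":-1,"x":0.051,"y":0.57,"z":0,"ax":0,"ay":0,"az":-0.18},{"jaw":-1,"x":0.051,"y":0.57,"z":0,"ax":0,"ay":0,"az":-0.18},{"jaw":-1,"x":0.051,"y":0.57,"z":0,"ax":0,"ay":0,"az":-0.18}]' >/dev/null; m
```

```text
t 12.1 pos [ 0.608  -0.2004  0.1165] x-angle 75.8 tilt [-0.0017 -0.0058] q6 -0.24
axis in tool cm [ 3.53  0.03 -3.18] force tool [-11.41  -2.45  -0.22] R 0.0355
t 12.6 pos [ 0.6341 -0.1987  0.1165] x-angle 117.0 tilt [ 0.0064 -0.0075] q6 -0.94
axis in tool cm [ 3.66 -0.03 -3.18] force tool [-10.34  -2.31   3.66] R 0.0369
t 13.1 pos [ 0.652  -0.1806  0.1166] x-angle 158.2 tilt [ 0.0123 -0.0054] q6 -1.63
axis in tool cm [ 3.75  0.05 -3.19] force tool [-9.47 -1.82  6.69] R 0.0379
```

```bash
m(){ python3 -c "
from h import *
rep(np.array([.6187,-.1658]))"; }
python3 -m handwheel '[{"jaw":-1,"x":0.051,"y":0.57,"z":0,"ax":0,"ay":0,"az":-0.18},{"jaw":-1,"x":0.051,"y":0.57,"z":0,"ax":0,"ay":0,"az":-0.18},{"jaw":-1,"x":0.051,"y":0.57,"z":0,"ax":0,"ay":0,"az":-0.18},{"jaw":-1,"x":0.051,"y":0.57,"z":0,"ax":0,"ay":0,"az":-0.18},{"jaw":-1,"x":0.051,"y":0.57,"z":0,"ax":0,"ay":0,"az":-0.18}]' >/dev/null; m
python3 -m handwheel '[{"jaw":-1,"x":-0.6,"y":0,"z":0,"ax":0,"ay":0,"az":0},{"jaw":-1,"x":-0.4,"y":0,"z":0,"ax":0,"ay":0,"az":0},{"jaw":-1,"x":0,"y":0,"z":0,"ax":0,"ay":0,"az":0}]' >/dev/null; m
python3 -c "
from h import *
q=r.get_image('side')
f=cv2.resize(q['frame'][200:280,280:360],(600,600),interpolation=cv2.INTER_CUBIC)
cv2.imwrite('pics/c6.png',f)
for a in range(0,360,30): print(a,np.round(proj(q,[.6187+.019*np.cos(np.radians(a)),-.1658+.019*np.sin(np.radians(a)),.172]),1))"
```

```text
t 13.725 pos [ 0.6506 -0.1487  0.1166] x-angle -150.2 tilt [0.0131 0.0011] q6 -2.49
axis in tool cm [ 3.58  0.09 -3.18] force tool [-10.45  -1.93   5.22] R 0.0362
t 14.1 pos [ 0.6535 -0.1451  0.1161] x-angle -150.4 tilt [-0.0002  0.0002] q6 -2.47
axis in tool cm [ 4.05 -0.08 -3.19] force tool [-0.18 -0.29  1.01] R 0.0405
0 [337.1 238.9]
30 [334.2 236.5]
60 [329.7 235.2]
90 [325.  235.2]
120 [321.2 236.6]
150 [319.3 238.9]
180 [319.9 241.6]
210 [322.8 244.1]
240 [327.4 245.5]
270 [332.2 245.5]
300 [336.1 244. ]
330 [337.9 241.6]
```

View pics/c6.png

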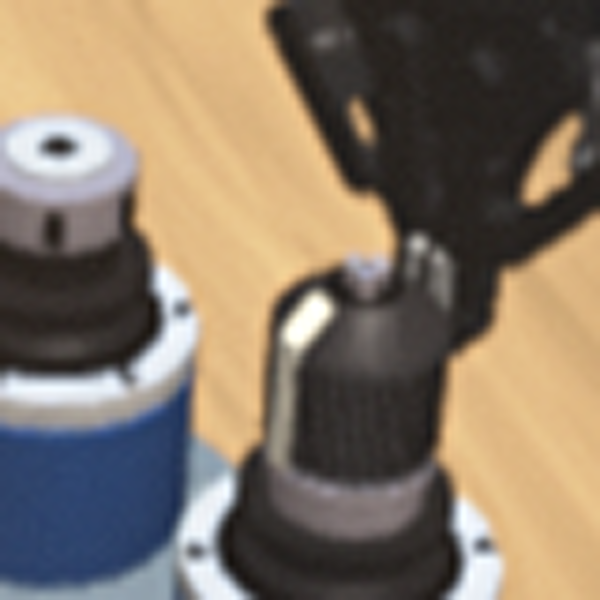

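The stripe is at side (321,242), about 190°, against about 355° at the start. So the sleeve has turned about 3.4 rad, leaving about 9.2 rad: three strokes of 17 rows. Returning clear of the sleeve.

```bash
m(){ python3 -c "
from h import *
rep(np.array([.6187,-.1658]))"; }
python3 -m handwheel '[{"jaw":-1,"x":0.066,"y":-0.734,"z":0,"ax":0,"ay":0,"az":0.18},{"jaw":-1,"x":0.066,"y":-0.734,"z":0,"ax":0,"ay":0,"az":0.18},{"jaw":-1,"x":0.066,"y":-0.734,"z":0,"ax":0,"ay":0,"az":0.18},{"jaw":-1,"x":0.066,"y":-0.734,"z":0,"ax":0,"ay":0,"az":0.18},{"jaw":-1,"x":0.066,"y":-0.734,"z":0,"ax":0,"ay":0,"az":0.18},{"jaw":-1,"x":0.066,"y":-0.734,"z":0,"ax":0,"ay":0,"az":0.18},{"jaw":-1,"x":0.066,"y":-0.734,"z":0,"ax":0,"ay":0,"az":0.18},{"jaw":-1,"x":0.066,"y":-0.734,"z":0,"ax":0,"ay":0,"az":0.18},{"jaw":-1,"x":0.066,"y":-0.734,"z":0,"ax":0,"ay":0,"az":0.18},{"jaw":-1,"x":0.066,"y":-0.734,"z":0,"ax":0,"ay":0,"az":0.18},{"jaw":-1,"x":0.066,"y":-0.734,"z":0,"ax":0,"ay":0,"az":0.18},{"jaw":-1,"x":0.066,"y":-0.734,"z":0,"ax":0,"ay":0,"az":0.18},{"jaw":-1,"x":0.066,"y":-0.734,"z":0,"ax":0,"ay":0,"az":0.18},{"jaw":-1,"x":0.066,"y":-0.734,"z":0,"ax":0,"ay":0,"az":0.18},{"jaw":-1,"x":0.066,"y":-0.734,"z":0,"ax":0,"ay":0,"az":0.18},{"jaw":-1,"x":0.066,"y":-0.734,"z":0,"ax":0,"ay":0,"az":0.18},{"jaw":-1,"x":0.066,"y":-0.734,"z":0,"ax":0,"ay":0,"az":0.18},{"jaw":-1,"x":0,"y":0,"z":0,"ax":0,"ay":0,"az":0}]' >/dev/null; m
python3 -m handwheel '[{"jaw":-1,"x":0.4,"y":0,"z":0,"ax":0,"ay":0,"az":0},{"jaw":-1,"x":0.3,"y":0,"z":0,"ax":0,"ay":0,"az":0},{"jaw":-1,"x":0,"y":0,"z":0,"ax":0,"ay":0,"az":0}]' >/dev/null; m
```

```text
t 16.4 pos [ 0.5833 -0.1886  0.1163] x-angle 34.4 tilt [-0.0006  0.0003] q6 0.48
axis in tool cm [ 4.21  0.12 -3.18] force tool [-0.1   0.57  0.44] R 0.0421
t 16.775 pos [ 0.5888 -0.1861  0.1164] x-angle 34.4 tilt [-0.0026 -0.002 ] q6 0.49
axis in tool cm [ 3.6   0.02 -3.18] force tool [-5.78  0.74 -1.12] R 0.0361
```

```bash
m(){ python3 -c "
from h import *
rep(np.array([.6187,-.1658]))"; }
python3 -m handwheel '[{"jaw":-1,"x":0.1,"y":0,"z":0,"ax":0,"ay":0,"az":0},{"jaw":-1,"x":0.054,"y":0.6,"z":0,"ax":0,"ay":0,"az":-0.18},{"jaw":-1,"x":0.054,"y":0.6,"z":0,"ax":0,"ay":0,"az":-0.18},{"jaw":-1,"x":0.054,"y":0.6,"z":0,"ax":0,"ay":0,"az":-0.18},{"jaw":-1,"x":0.054,"y":0.6,"z":0,"ax":0,"ay":0,"az":-0.18},{"jaw":-1,"x":0.054,"y":0.6,"z":0,"ax":0,"ay":0,"az":-0.18},{"jaw":-1,"x":0.054,"y":0.6,"z":0,"ax":0,"ay":0,"az":-0.18}]' >/dev/null; m
python3 -m handwheel '[{"jaw":-1,"x":0.054,"y":0.6,"z":0,"ax":0,"ay":0,"az":-0.18},{"jaw":-1,"x":0.054,"y":0.6,"z":0,"ax":0,"ay":0,"az":-0.18},{"jaw":-1,"x":0.054,"y":0.6,"z":0,"ax":0,"ay":0,"az":-0.18},{"jaw":-1,"x":0.054,"y":0.6,"z":0,"ax":0,"ay":0,"az":-0.18},{"jaw":-1,"x":0.054,"y":0.6,"z":0,"ax":0,"ay":0,"az":-0.18},{"jaw":-1,"x":0.054,"y":0.6,"z":0,"ax":0,"ay":0,"az":-0.18}]' >/dev/null; m
python3 -m handwheel '[{"jaw":-1,"x":0.054,"y":0.6,"z":0,"ax":0,"ay":0,"az":-0.18},{"jaw":-1,"x":0.054,"y":0.6,"z":0,"ax":0,"ay":0,"az":-0.18},{"jaw":-1,"x":0.054,"y":0.6,"z":0,"ax":0,"ay":0,"az":-0.18},{"jaw":-1,"x":0.054,"y":0.6,"z":0,"ax":0,"ay":0,"az":-0.18},{"jaw":-1,"x":0.054,"y":0.6,"z":0,"ax":0,"ay":0,"az":-0.18}]' >/dev/null; m
```

```text
t 17.65 pos [ 0.6223 -0.2018  0.1164] x-angle 96.6 tilt [ 0.0006 -0.0048] q6 -0.59
axis in tool cm [ 3.6   0.05 -3.17] force tool [-5.16 -1.53  1.17] R 0.0362
t 18.4 pos [ 0.6521 -0.1799  0.1165] x-angle 158.4 tilt [ 0.0055 -0.0036] q6 -1.63
axis in tool cm [ 3.6   0.08 -3.17] force tool [-3.98 -2.18  2.34] R 0.0362
t 19.025 pos [ 0.6505 -0.1489  0.1165] x-angle -150.0 tilt [ 0.0064 -0.0008] q6 -2.49
axis in tool cm [ 3.59  0.11 -3.17] force tool [-2.98 -1.6   1.53] R 0.0361
```

The axis is confirmed: R is a constant 36.1 mm and there's no slip margin problem yet. I'll press slightly harder on the next stroke.

```bash
m(){ python3 -c "
from h import *
rep(np.array([.6187,-.1658]))"; }
python3 -m handwheel '[{"jaw":-1,"x":-0.8,"y":0,"z":0,"ax":0,"ay":0,"az":0},{"jaw":-1,"x":0,"y":0,"z":0,"ax":0,"ay":0,"az":0},{"jaw":-1,"x":0.066,"y":-0.734,"z":0,"ax":0,"ay":0,"az":0.18},{"jaw":-1,"x":0.066,"y":-0.734,"z":0,"ax":0,"ay":0,"az":0.18},{"jaw":-1,"x":0.066,"y":-0.734,"z":0,"ax":0,"ay":0,"az":0.18},{"jaw":-1,"x":0.066,"y":-0.734,"z":0,"ax":0,"ay":0,"az":0.18},{"jaw":-1,"x":0.066,"y":-0.734,"z":0,"ax":0,"ay":0,"az":0.18},{"jaw":-1,"x":0.066,"y":-0.734,"z":0,"ax":0,"ay":0,"az":0.18},{"jaw":-1,"x":0.066,"y":-0.734,"z":0,"ax":0,"ay":0,"az":0.18},{"jaw":-1,"x":0.066,"y":-0.734,"z":0,"ax":0,"ay":0,"az":0.18},{"jaw":-1,"x":0.066,"y":-0.734,"z":0,"ax":0,"ay":0,"az":0.18},{"jaw":-1,"x":0.066,"y":-0.734,"z":0,"ax":0,"ay":0,"az":0.18},{"jaw":-1,"x":0.066,"y":-0.734,"z":0,"ax":0,"ay":0,"az":0.18},{"jaw":-1,"x":0.066,"y":-0.734,"z":0,"ax":0,"ay":0,"az":0.18},{"jaw":-1,"x":0.066,"y":-0.734,"z":0,"ax":0,"ay":0,"az":0.18},{"jaw":-1,"x":0.066,"y":-0.734,"z":0,"ax":0,"ay":0,"az":0.18},{"jaw":-1,"x":0.066,"y":-0.734,"z":0,"ax":0,"ay":0,"az":0.18},{"jaw":-1,"x":0.066,"y":-0.734,"z":0,"ax":0,"ay":0,"az":0.18},{"jaw":-1,"x":0.066,"y":-0.734,"z":0,"ax":0,"ay":0,"az":0.18},{"jaw":-1,"x":0,"y":0,"z":0,"ax":0,"ay":0,"az":0}]' >/dev/null; m
python3 -m handwheel '[{"jaw":-1,"x":0.4,"y":0.1,"z":0,"ax":0,"ay":0,"az":0},{"jaw":-1,"x":0.3,"y":0,"z":0,"ax":0,"ay":0,"az":0},{"jaw":-1,"x":0.1,"y":0,"z":0,"ax":0,"ay":0,"az":0}]' >/dev/null; m
```

```text
t 21.525 pos [ 0.5843 -0.188   0.1161] x-angle 34.4 tilt [-0.001   0.0003] q6 0.48
axis in tool cm [ 4.09  0.1  -3.19] force tool [ 0.37 -0.23 -0.14] R 0.0409
t 21.9 pos [ 0.5894 -0.187   0.1163] x-angle 34.5 tilt [-0.0065 -0.0038] q6 0.49
axis in tool cm [ 3.59 -0.09 -3.19] force tool [-12.32   0.5   -3.84] R 0.0361
```

```bash
m(){ python3 -c "
from h import *
rep(np.array([.6187,-.1658]))"; }
python3 -m handwheel '[{"jaw":-1,"x":0.054,"y":0.6,"z":0,"ax":0,"ay":0,"az":-0.18},{"jaw":-1,"x":0.054,"y":0.6,"z":0,"ax":0,"ay":0,"az":-0.18},{"jaw":-1,"x":0.054,"y":0.6,"z":0,"ax":0,"ay":0,"az":-0.18},{"jaw":-1,"x":0.054,"y":0.6,"z":0,"ax":0,"ay":0,"az":-0.18},{"jaw":-1,"x":0.054,"y":0.6,"z":0,"ax":0,"ay":0,"az":-0.18},{"jaw":-1,"x":0.054,"y":0.6,"z":0,"ax":0,"ay":0,"az":-0.18},{"jaw":-1,"x":0.054,"y":0.6,"z":0,"ax":0,"ay":0,"az":-0.18},{"jaw":-1,"x":0.054,"y":0.6,"z":0,"ax":0,"ay":0,"az":-0.18}]' >/dev/null; m
python3 -m handwheel '[{"jaw":-1,"x":0.054,"y":0.6,"z":0,"ax":0,"ay":0,"az":-0.18},{"jaw":-1,"x":0.054,"y":0.6,"z":0,"ax":0,"ay":0,"az":-0.18},{"jaw":-1,"x":0.054,"y":0.6,"z":0,"ax":0,"ay":0,"az":-0.18},{"jaw":-1,"x":0.054,"y":0.6,"z":0,"ax":0,"ay":0,"az":-0.18},{"jaw":-1,"x":0.054,"y":0.6,"z":0,"ax":0,"ay":0,"az":-0.18},{"jaw":-1,"x":0.054,"y":0.6,"z":0,"ax":0,"ay":0,"az":-0.18},{"jaw":-1,"x":0.054,"y":0.6,"z":0,"ax":0,"ay":0,"az":-0.18},{"jaw":-1,"x":0.054,"y":0.6,"z":0,"ax":0,"ay":0,"az":-0.18},{"jaw":-1,"x":0.054,"y":0.6,"z":0,"ax":0,"ay":0,"az":-0.18}]' >/dev/null; m
python3 -m handwheel '[{"jaw":-1,"x":-0.8,"y":0,"z":0,"ax":0,"ay":0,"az":0},{"jaw":-1,"x":-0.1,"y":0,"z":0,"ax":0,"ay":0,"az":0},{"jaw":-1,"x":0.066,"y":-0.734,"z":0,"ax":0,"ay":0,"az":0.18},{"jaw":-1,"x":0.066,"y":-0.734,"z":0,"ax":0,"ay":0,"az":0.18},{"jaw":-1,"x":0.066,"y":-0.734,"z":0,"ax":0,"ay":0,"az":0.18},{"jaw":-1,"x":0.066,"y":-0.734,"z":0,"ax":0,"ay":0,"az":0.18},{"jaw":-1,"x":0.066,"y":-0.734,"z":0,"ax":0,"ay":0,"az":0.18},{"jaw":-1,"x":0.066,"y":-0.734,"z":0,"ax":0,"ay":0,"az":0.18},{"jaw":-1,"x":0.066,"y":-0.734,"z":0,"ax":0,"ay":0,"az":0.18},{"jaw":-1,"x":0.066,"y":-0.734,"z":0,"ax":0,"ay":0,"az":0.18},{"jaw":-1,"x":0.066,"y":-0.734,"z":0,"ax":0,"ay":0,"az":0.18},{"jaw":-1,"x":0.066,"y":-0.734,"z":0,"ax":0,"ay":0,"az":0.18},{"jaw":-1,"x":0.066,"y":-0.734,"z":0,"ax":0,"ay":0,"az":0.18},{"jaw":-1,"x":0.066,"y":-0.734,"z":0,"ax":0,"ay":0,"az":0.18},{"jaw":-1,"x":0.066,"y":-0.734,"z":0,"ax":0,"ay":0,"az":0.18},{"jaw":-1,"x":0.066,"y":-0.734,"z":0,"ax":0,"ay":0,"az":0.18},{"jaw":-1,"x":0.066,"y":-0.734,"z":0,"ax":0,"ay":0,"az":0.18},{"jaw":-1,"x":0.066,"y":-0.734,"z":0,"ax":0,"ay":0,"az":0.18},{"jaw":-1,"x":0.066,"y":-0.734,"z":0,"ax":0,"ay":0,"az":0.18},{"jaw":-1,"x":0,"y":0,"z":0,"ax":0,"ay":0,"az":0}]' >/dev/null; m
python3 -c "
from h import *
q=r.get_image('side')
f=cv2.resize(q['frame'][200:280,280:360],(600,600),interpolation=cv2.INTER_CUBIC)
cv2.imwrite('pics/c7.png',f)"
```

```text
t 22.9 pos [ 0.6358 -0.1977  0.1164] x-angle 117.2 tilt [ 0.0013 -0.0032] q6 -0.94
axis in tool cm [ 3.61 -0.06 -3.17] force tool [-2.76 -2.03 -0.82] R 0.0362
t 24.025 pos [ 0.6509 -0.1496  0.1166] x-angle -150.0 tilt [ 0.0039 -0.0013] q6 -2.49
axis in tool cm [ 3.59  0.2  -3.15] force tool [-1.93 -0.91  0.46] R 0.036
t 26.525 pos [ 0.5869 -0.1878  0.1161] x-angle 34.4 tilt [-0.0007  0.0003] q6 0.48
axis in tool cm [ 3.87 -0.03 -3.19] force tool [-0.07 -0.26  0.01] R 0.0387
```

View pics/c7.png

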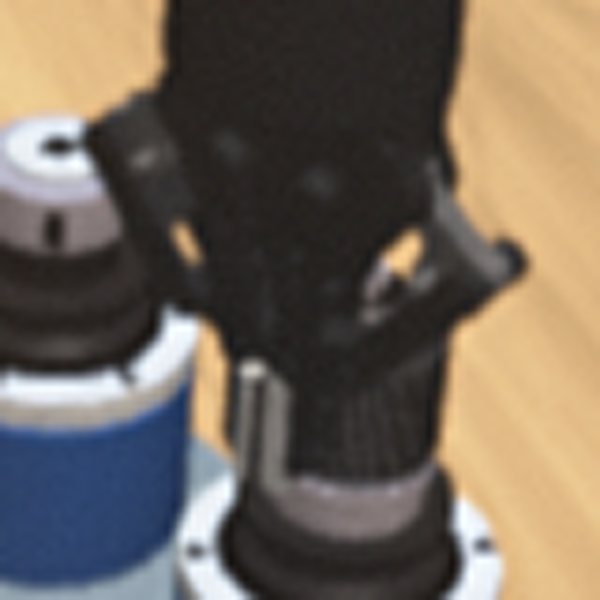

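The stripe is again at side about (317,257) on the band (≈190°), i.e. exactly one turn after the previous look. The total is about 9.6 rad, so one more 17-row stroke, feeding in slightly more to hold the force.

```bash
m(){ python3 -c "
from h import *
rep(np.array([.6187,-.1658]))"; }
python3 -m handwheel '[{"jaw":-1,"x":0.3,"y":0,"z":0,"ax":0,"ay":0,"az":0},{"jaw":-1,"x":0.2,"y":0,"z":0,"ax":0,"ay":0,"az":0},{"jaw":-1,"x":0,"y":0,"z":0,"ax":0,"ay":0,"az":0}]' >/dev/null; m
python3 -m handwheel '[{"jaw":-1,"x":0.06,"y":0.6,"z":0,"ax":0,"ay":0,"az":-0.18},{"jaw":-1,"x":0.06,"y":0.6,"z":0,"ax":0,"ay":0,"az":-0.18},{"jaw":-1,"x":0.06,"y":0.6,"z":0,"ax":0,"ay":0,"az":-0.18},{"jaw":-1,"x":0.06,"y":0.6,"z":0,"ax":0,"ay":0,"az":-0.18},{"jaw":-1,"x":0.06,"y":0.6,"z":0,"ax":0,"ay":0,"az":-0.18},{"jaw":-1,"x":0.06,"y":0.6,"z":0,"ax":0,"ay":0,"az":-0.18},{"jaw":-1,"x":0.06,"y":0.6,"z":0,"ax":0,"ay":0,"az":-0.18},{"jaw":-1,"x":0.06,"y":0.6,"z":0,"ax":0,"ay":0,"az":-0.18}]' >/dev/null; m
python3 -m handwheel '[{"jaw":-1,"x":0.06,"y":0.6,"z":0,"ax":0,"ay":0,"az":-0.18},{"jaw":-1,"x":0.06,"y":0.6,"z":0,"ax":0,"ay":0,"az":-0.18},{"jaw":-1,"x":0.06,"y":0.6,"z":0,"ax":0,"ay":0,"az":-0.18},{"jaw":-1,"x":0.06,"y":0.6,"z":0,"ax":0,"ay":0,"az":-0.18},{"jaw":-1,"x":0.06,"y":0.6,"z":0,"ax":0,"ay":0,"az":-0.18},{"jaw":-1,"x":0.06,"y":0.6,"z":0,"ax":0,"ay":0,"az":-0.18},{"jaw":-1,"x":0.06,"y":0.6,"z":0,"ax":0,"ay":0,"az":-0.18},{"jaw":-1,"x":0.06,"y":0.6,"z":0,"ax":0,"ay":0,"az":-0.18},{"jaw":-1,"x":0.06,"y":0.6,"z":0,"ax":0,"ay":0,"az":-0.18}]' >/dev/null; m
python3 -m handwheel '[{"jaw":-1,"x":-1.5,"y":0,"z":0,"ax":0,"ay":0,"az":0},{"jaw":-1,"x":-2,"y":0,"z":0,"ax":0,"ay":0,"az":0},{"jaw":-1,"x":0,"y":0,"z":-5,"ax":0,"ay":0,"az":0},{"jaw":-1,"x":0,"y":0,"z":-5,"ax":0,"ay":0,"az":0},{"jaw":-1,"x":0,"y":0,"z":-4,"ax":0,"ay":0,"az":0},{"jaw":-1,"x":0,"y":0,"z":0,"ax":0,"ay":0,"az":0}]' >/dev/null; m
python3 -c "
from h import *
q=r.get_image('side')
f=cv2.resize(q['frame'][200:280,280:360],(600,600),interpolation=cv2.INTER_CUBIC)
cv2.imwrite('pics/c8.png',f)
for t,z in (('tool_setter',.03),('collet',.02),('drill_tube',.01),('carton',.05)):
  c=r.cut_out(t,q)
  if c:
    m=cv2.moments(c[0]['pixels'].astype(np.uint8));print(t,round(c[0]['conf'],2),c[0]['rect'],onz(q,m['m10']/m['m00'],m['m01']/m['m00'],z).round(3))"
```

```text
t 26.95 pos [ 0.5895 -0.1871  0.1163] x-angle 34.4 tilt [-0.0045 -0.0026] q6 0.49
axis in tool cm [ 3.6  -0.11 -3.19] force tool [-7.77  1.39 -2.03] R 0.0362
t 27.95 pos [ 0.6352 -0.198   0.1163] x-angle 117.2 tilt [ 0.0014 -0.0033] q6 -0.94
axis in tool cm [ 3.61  0.   -3.18] force tool [-3.35 -1.25  0.17] R 0.0362
t 29.075 pos [ 0.6508 -0.1494  0.1164] x-angle -150.0 tilt [ 0.0061 -0.0008] q6 -2.49
axis in tool cm [ 3.59  0.17 -3.18] force tool [-4.31 -1.92  2.28] R 0.0361
t 29.825 pos [ 0.6814 -0.1324  0.2613] x-angle -150.5 tilt [ 0.0092 -0.0034] q6 -2.44
axis in tool cm [ 7.18  0.27 11.28] force tool [-0.03 -1.1   1.1 ] R 0.0711
tool_setter 0.71 [262.8, 218.5, 276.9, 237.7] [0.576 0.119 0.03 ]
collet 0.47 [228.1, 262.1, 235.6, 284.2] [ 0.44  -0.025  0.02 ]
drill_tube 0.69 [245.3, 235.7, 366.7, 336.3] [ 0.598 -0.115  0.01 ]
carton 0.71 [367.5, 294.6, 464.1, 394.1] [ 0.723 -0.36   0.05 ]
```

View pics/c8.png

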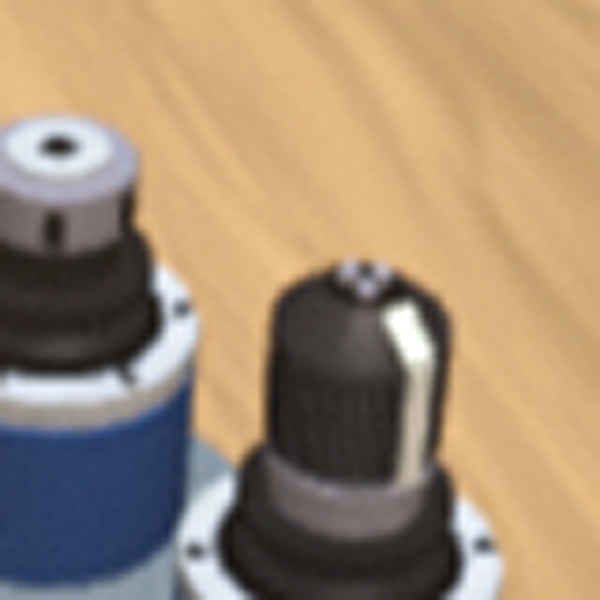

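The stripe is now at side (334,243), about 292°. That is roughly 11.5 rad turned, inside the band but about 1 rad short of centre because of some slip. Bystanders are unmoved. I'll add about 1 rad for margin.

```bash
m(){ python3 -c "
from h import *
rep(np.array([.6187,-.1658]))"; }
python3 -m handwheel '[{"jaw":-1,"x":0.116,"y":-1.285,"z":0,"ax":0,"ay":0,"az":0.18},{"jaw":-1,"x":0.116,"y":-1.285,"z":0,"ax":0,"ay":0,"az":0.18},{"jaw":-1,"x":0.116,"y":-1.285,"z":0,"ax":0,"ay":0,"az":0.18},{"jaw":-1,"x":0.116,"y":-1.285,"z":0,"ax":0,"ay":0,"az":0.18},{"jaw":-1,"x":0.116,"y":-1.285,"z":0,"ax":0,"ay":0,"az":0.18},{"jaw":-1,"x":0.116,"y":-1.285,"z":0,"ax":0,"ay":0,"az":0.18},{"jaw":-1,"x":0,"y":0,"z":5,"ax":0,"ay":0,"az":0},{"jaw":-1,"x":0,"y":0,"z":5,"ax":0,"ay":0,"az":0},{"jaw":-1,"x":0,"y":0,"z":4,"ax":0,"ay":0,"az":0},{"jaw":-1,"x":2,"y":0,"z":0,"ax":0,"ay":0,"az":0},{"jaw":-1,"x":1,"y":0,"z":0,"ax":0,"ay":0,"az":0},{"jaw":-1,"x":0,"y":0,"z":0,"ax":0,"ay":0,"az":0}]' >/dev/null; m
```

```text
t 31.575 pos [ 0.651  -0.1894  0.1163] x-angle 147.8 tilt [-0.0002  0.0001] q6 -1.46
axis in tool cm [ 3.99  0.27 -3.17] force tool [ 0.76 -0.06  0.06] R 0.04
```

```bash
m(){ python3 -c "
from h import *
rep(np.array([.6187,-.1658]))"; }
python3 -m handwheel '[{"jaw":-1,"x":0.3,"y":0.27,"z":0,"ax":0,"ay":0,"az":0},{"jaw":-1,"x":0.35,"y":0,"z":0,"ax":0,"ay":0,"az":0},{"jaw":-1,"x":0,"y":0,"z":0,"ax":0,"ay":0,"az":0}]' >/dev/null; m
python3 -m handwheel '[{"jaw":-1,"x":0.06,"y":0.6,"z":0,"ax":0,"ay":0,"az":-0.18},{"jaw":-1,"x":0.06,"y":0.6,"z":0,"ax":0,"ay":0,"az":-0.18},{"jaw":-1,"x":0.06,"y":0.6,"z":0,"ax":0,"ay":0,"az":-0.18},{"jaw":-1,"x":0.06,"y":0.6,"z":0,"ax":0,"ay":0,"az":-0.18},{"jaw":-1,"x":0.06,"y":0.6,"z":0,"ax":0,"ay":0,"az":-0.18},{"jaw":-1,"x":0.06,"y":0.6,"z":0,"ax":0,"ay":0,"az":-0.18}]' >/dev/null; m
python3 -m handwheel '[{"jaw":-1,"x":-1.5,"y":0,"z":0,"ax":0,"ay":0,"az":0},{"jaw":-1,"x":-2,"y":0,"z":0,"ax":0,"ay":0,"az":0},{"jaw":-1,"x":0,"y":0,"z":-5,"ax":0,"ay":0,"az":0},{"jaw":-1,"x":0,"y":0,"z":-5,"ax":0,"ay":0,"az":0},{"jaw":-1,"x":0,"y":0,"z":-4,"ax":0,"ay":0,"az":0},{"jaw":-1,"x":0,"y":0,"z":0,"ax":0,"ay":0,"az":0}]' >/dev/null; m
python3 -c "
from h import *
a0=cv2.imread('pics/side0.png')
a=r.get_image('side')['frame']
for f in(a0,a):
  h=f[236:252,314:343].astype(int); w=(h.min(2)>130); v,u=np.nonzero(w); print(len(u),u.mean()+314 if len(u) else 0,v.mean()+236 if len(u) else 0)
d=cv2.absdiff(a0,a)[300:345,235:300];print('tube area diff',d.mean(),d.max())"
```

```text
t 31.95 pos [ 0.6495 -0.1849  0.1172] x-angle 147.7 tilt [ 0.0057 -0.0023] q6 -1.45
axis in tool cm [ 3.6  -0.02 -3.11] force tool [-4.4   0.74  1.32] R 0.0362
t 32.7 pos [ 0.6508 -0.1492  0.1172] x-angle -150.1 tilt [ 0.0071 -0.0003] q6 -2.49
axis in tool cm [ 3.59  0.15 -3.11] force tool [-6.85 -1.49  1.28] R 0.0361
t 33.45 pos [ 0.6803 -0.1326  0.2611] x-angle -150.5 tilt [ 0.0074 -0.003 ] q6 -2.44
axis in tool cm [ 7.05  0.21 11.27] force tool [ 0.12  0.27 -0.56] R 0.07
25 335.88 239.04
51 331.7450980392157 239.49019607843138
tube area diff 7.229287749287749 13
```

```bash
python3 -c "
from h import *
a0=cv2.imread('pics/side0.png');a=r.get_image('side')['frame']
for f in(a0,a):
  g=f[234:264:2,314:344:1].min(2); print('\n'.join(' '.join('%3d'%x for x in row) for row in g)); print()"
```

```text
124 130 135 129 127 124 123 119 116 115 109 118 148 158 170 165 163 150 129 126 125 125 123 121 121 120 118 120 119 118
123 125 131 134 130 119 107  85  74  59  36  44  86  91 121 122 106  79  62  81 122 145 129 122 122 120 121 120 121 120
125 126 121  96  66  50  44  43  47  43  29  27  50  76 100  99  68  41  26  36 102 181 196 175 142 123 120 122 118 121
123 118  87  53  44  45  50  49  51  53  52  48  42  47  54  53  44  48  46  49  52  72 126 181 202 185 136 119 121 119
127 108  60  43  49  49  49  52  54  54  59  61  70  84  94  95  91  83  68  60  56  53  48  55  91 139 146 127 119 119
121  97  51  43  46  52  51  53  54  57  61  62  75  86  89  87  86  83  66  58  56  56  53  50  46  68 116 126 123 122
119  87  39  33  45  50  54  52  55  55  59  64  73  77  81  79  75  74  65  56  57  57  53  52  46  58 103 122 127 124
116  74  29  25  32  37  43  49  51  53  57  61  66  69  72  72  72  66  62  60  57  53  53  44  32  55 113 121 122 123
112  60  30  27  30  35  35  37  38  39  43  48  50  51  51  53  51  53  48  51  48  39  34  30  29  64 114 120 119 119
112  57  26  27  32 
[... 1800 characters left out ...]
  39  37  36  41  38  40  44  40  45  43  47  44  38  43  38  39  41  37  28  31  79 122 127 125 123
123  58  24  28  34  38  39  38  41  43  39  44  41  47  40  42  47  42  45  38  36  41  37  28  52 109 131 131 126 125
107  50  27  32  34  33  39  36  37  43  39  47  43  46  44  39  46  42  41  43  37  34  34  25  52 116 132 134 130 127
103  65  33  32  31  33  41  37  40  46  41  46  46  40  46  43  46  42  37  41  40  31  32  28  66 128 138 134 132 130
 47  64  66  47  39  34  34  42  36  45  42  44  44  42  49  43  45  44  40  43  37  33  33  55  90 123 128 130 133 133
 42  62  87  94  89  70  50  43  37  41  44  40  47  41  46  42  38  42  35  37  44  60  80  91  69  84 116 126 128 131
```

The stripe is back at its starting place, and the jaws are drawn back about 5 mm, so that's two turns. Handing in.

```bash
python3 -c "
from h import *
print(r.sign_off())"
```

```text
the job is handed in; nothing more can be done
None
```

I opened the sleeve two full turns counter-clockwise by rolling the shut fingertips around it from outside; the stripe is back at its starting angle, the loose things show no sign of having moved, the hand is clear, and the job was handed in at about 34 s (no verdict came back).

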